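Open the vegetable box and put the last potato away

TASK

Lift the white lid of the dark wooden vegetable box by its black handle and ease it back, without letting it fall, until it rests open on its stop. Then pick up the peeled potato from the table and lay it, without dropping it, on the floor of the compartment that already holds a potato, not on top of that one and not in with the onion. Leave the lid open and do not disturb the bowls and the pot.

Things in the scene. Friction and masses are not known exactly. Their poses are not given: they have to be found in the camera images.
- veg_box: dark wooden box with a white lid, fixed to the table, 160 (x) x 340 (y) x 95 mm high, walls and floor 8 mm thick. Origin: centre of its underside; x points from the front (robot side) to the hinge side, z up. A divider 8 mm thick, top 60 mm above the underside, runs along x through the middle and makes two compartments, left (+y) and right (-y), each 144 x 158 mm inside
- lid (a joint): hinge of the lid, rad: 0 closed, grows as it opens, 1.95 when it rests on its stop, leaning back 22 degrees beyond upright. Nothing holds it on the way: it falls shut below about 1.45, back onto the stop above about 1.55, and may just balance between. White lid: 160 x 340 x 8 mm, about 450 g
- lid_hinge (a point): point on the hinge axis, at the middle of the rear (+x) rim, 95 mm above the table; its y axis is the hinge axis (parallel to the box's y), its frame turns with the lid
- lid_handle (a point): middle of the grip bar of the black handle on the lid: round bar 12 mm thick, 110 mm long, parallel to the hinge axis. Its axis is 43 mm above the lid's underside (29 mm of free space between bar and lid) and 142 mm from the hinge, 18 mm behind the lid's front edge. Its frame turns with the lid
- potato: pale yellow peeled potato on the table, left or right of the box, 85 mm long (its x axis), 46 mm wide and high, eight flat sides, about 140 g. Origin: middle of its underside at the start
- potato_center (a point): centre of the potato to be put away (23 mm above its underside)
- stored_potato_center (a point): centre of an identical potato that lies, along the box's x, in one of the two compartments, close to the box's end wall (hidden until the lid is open)
- onion: dark red onion, 52 mm across and 60 mm high, standing in the other compartment. Origin: middle of its underside
- carrot_bowl: white bowl with carrot pieces, 110 mm across, 50 mm high, standing on the other side of the box from the potato; leave alone. Origin: middle of its underside
- celery_bowl: white bowl with celery pieces, 120 mm across, 55 mm high, farther back on one side; leave alone. Origin: middle of its underside
- pot: dark pot with cut potatoes, 170 mm across (about 230 mm over its two side handles), 85 mm high, farther back on the other side; leave alone. Origin: middle of its underside
Things that resemble listed ones, but are neither listed nor needed, are in the scene too. Leave any blue look-alike of the potato alone.

How it is judged:
On the way:
1. the lid is open on its stop, the potato still outside the box (value of joint lid above 1.9 rad and horizontal distance between potato_center and veg_box above 0.2 m), for 0.3 s.
At the end, for the whole second after the job is handed in: Lid resting on its stop (above 1.9 rad). Potato still, in the box on the stored potato's side of the divider, its centre under 45 mm above the box's underside; onion on the other side, both stored things down in the box. Bowls and pot upright, moved under 30 mm (value of joint lid above 1.9 rad and velocity of joint lid below 0.1 rad/s and ((y of each of potato_center, stored_potato_center in the frame of veg_box above 0.01 m and y of onion in the frame of veg_box below -0.01 m) or (y of each of potato_center, stored_potato_center in the frame of veg_box below -0.01 m and y of onion in the frame of veg_box above 0.01 m)) and x of potato_center in the frame of veg_box between -0.08 and 0.08 m and y of potato_center in the frame of veg_box between -0.17 and 0.17 m and z of potato_center in the frame of veg_box between 0 and 0.045 m and x of stored_potato_center in the frame of veg_box between -0.08 and 0.08 m and y of stored_potato_center in the frame of veg_box between -0.17 and 0.17 m and z of stored_potato_center in the frame of veg_box between 0 and 0.045 m and x of onion in the frame of veg_box between -0.08 and 0.08 m and y of onion in the frame of veg_box between -0.17 and 0.17 m and z of onion in the frame of veg_box between 0 and 0.04 m and linear speed of potato below 0.02 m/s and angular speed of potato below 0.3 rad/s and distance of each of carrot_bowl, celery_bowl, pot from where it was at the start of the episode below 0.03 m and angle between each of carrot_bowl, celery_bowl, pot's own z axis and vertical below 0.2 rad); the robot touches nothing.
It fails at once if the lid is let fall back onto its stop (opening faster than 2.5 rad/s) (velocity of joint lid above 2.5 rad/s).
It fails at once if the potato is dropped (moving faster than 0.7 m/s without being held) (linear speed of potato above 0.7 m/s and contact force between the fingers and potato below 0.1 N).
It fails at once if a bowl or the pot is pushed more than 30 mm or tipped (distance of any of carrot_bowl, celery_bowl, pot from where it was at the start of the episode above 0.03 m or angle between any of carrot_bowl, celery_bowl, pot's own z axis and vertical above 0.3 rad).
It also fails if it takes over 64 s, if anything falls off the work surface, if the arm or the gripper's body presses on something with over 40 N, if the wrist force passes 120 N, or if a joint passes its speed limit or range.

ROBOT

A 6-joint arm with a two-finger parallel gripper is mounted at the origin on the work surface. World frame = base frame: x ahead of the robot, y to its left, z up, the work surface at z = 0. Lengths are in m, angles in rad, forces in N, time in s.
With the tool pointing down it reaches from about 0.325 to 1 m from the base axis. Payload 5.1 kg.
Tool frame: the origin (TCP) lies at the very end of the fingers, on their centre line; the grasp point (between the pads) lies 19 mm behind it; z points along the fingers, y is the line along which they close (so a half turn about z gives the same grasp; the last joint's range is limited). The gripper opens to 85 mm and grips with 20 to 120 N. Pads are 22 mm wide; open, the fingers measure 114 mm over their backs; the gripper's body (76 mm by 85 mm) begins 54 mm behind the grasp point. The pads swing forward as they close: fully open they stand 13 mm farther back than shut.
Start: joints at [-1.296, 0.124, 1.65, -0, 1.367, -0.083], TCP at [0.228, -0.609, 0.231] pointing down, gripper open.
Joint ranges: [-2.61, 2.61], [-1.02, 2.33], [0.03, 2.71], [-1.35, 4.49], [0.32, 2.68], [-2.91, 2.91]. Speed limits (rad/s): [2.57, 2.57, 3.14, 3.14, 3.14, 3.14].

INTERFACE

Orientations are given as a rotation vector (axis times angle).
In Python, from cell import sensors, camera, workorder gives the robot as it stands.
- The arm moves only by the tool arm_command, never from a script. Its arguments are lists of equal length, an entry for each row: "slide": the shift along the tool's x, y, z as a fraction of full scale, a list of three; "rot": the turn, a rotation vector about the tool's x, y, z as a fraction of full scale, a list of three. In form: {"slide": [[tx, ty, tz], ...], "rot": [[ax, ay, az], ...]}. A call has 1 to 8 rows; each row shifts and turns the commanded pose from where the row before left it, along the tool's axes as they then stand; what a row does not reach is not made up. Full scale, the value 1, is 0.05 m for a shift and 1.5 rad for a turn. A row lasts 1/10 s, in which the tool goes at most 50 mm and 8.59 degrees, less where a joint would pass 70% of its speed; a pose out of reach is approached as far as the arm can. A call with a number of a shift or a turn outside -1 to 1 is refused whole. A call with a gripper value outside its range is refused whole. "fingers" is the opening, from 0 (shut) to 1 (fully open), set as the call begins (left out, the last holds). The fingers move at their own pace and stop on an object; "grip_force" is the grip in N (left out, the last holds). Time passes only in rows, so rows that do not move let the fingers close. It gives the time, the measured TCP pose, the force, the opening and the grip force at its end, in the units of the state.
- sensors.state(): the state, without advancing time (a new reading comes with each control period).
- camera(name): name is "side" or "top" or "wrist"; returns a dict with "frame" (400x640x3 uint8, red, green, blue), "range_z" (400x640 float32, m along the optical axis (not along the pixel's ray), 0 where there is no reading), "fx", "fy", "cx", "cy" (pixels), "view" (4x4, takes a point from world to camera coordinates); the wrist camera has in their place "mount" (4x4, takes a point from camera to tool coordinates, whose origin is the TCP and whose axes are the flange's). Camera axes: x right, y up, looking along -z (the intrinsics and any distortion apply to the point x, -y, -z); pixel columns grow to the right and rows downward; lengths in m; the calibration is good to about 2 mm. A picture is of the moment at which its call begins: read the wrist's pose just before it.
- workorder.close_job(): hands the job in; it is judged then, once.
The state is a dict: "time": time; "joint_positions": joint angles; "joint_vel": joint speeds; "effort": joint torques, N m; "tcp_pos": TCP position; "orientation": TCP orientation; "wrist_force": force on the tool from outside, world axes, zero at the start; "wrist_torque": the same for the moment, N m; "gripper_width": finger opening in m; "gripper_force": force on a finger pad.
Only numpy, scipy, OpenCV 4.12 (cv2) and the standard library are available. Lean on these libraries where they do the work, as an engineer would, in place of code of your own. Each camera call takes 0.05 s, during which the arm holds its last target. There are 200 camera calls.

## Working session

There is one attempt and no reset: what is moved stays moved. The work goes in short steps, Python scripts to look and compute and a tool call to move; the robot and the scene stay as the last step left them, time stands still between calls to the robot, and variables do not carry over. Pictures are saved under pics/ and viewed, at most 10 in all, crops included, and the job is handed in when it is done.

Besides the shell and the picture viewer there is one more tool, called after "Emit:" as name(argument=value, ...) on one line, values as JSON. arm_command: Moves the arm, as the interface text tells. Its arguments: {"type":"object","properties":{"slide":{"type":"array"},"rot":{"type":"array"},"fingers":{"type":"number"},"grip_force":{"type":"number"}},"required":["slide","rot"]}

```bash
ls; mkdir -p pics; cat > h.py <<'E'
import numpy as np, cv2
from scipy.spatial.transform import Rotation as R
from cell import sensors, camera, workorder
def cloud(c,view=None):
    V=c.get('view'); z=c['range_z'].astype(float)
    v,u=np.mgrid[0:z.shape[0],0:z.shape[1]]
    P=np.stack([(u-c['cx'])/c['fx']*z,-(v-c['cy'])/c['fy']*z,-z],-1)
    M=np.linalg.inv(np.array(V)) if view is None else view
    W=P@M[:3,:3].T+M[:3,3]; W[z<=0]=np.nan
    return W
def save(c,n): cv2.imwrite('pics/'+n,c['frame'][:,:,::-1])
E
python3 - <<'E'
from h import *
s=sensors.state(); print({k:np.round(v,3) for k,v in s.items()})
a=camera('top');b=camera('side')
print({k:(v if np.size(v)<20 else np.shape(v)) for k,v in a.items()})
print((a['range_z']>0).mean(),(b['range_z']>0).mean())
np.savez('pics/a.npz',**a);np.savez('pics/b.npz',**b)
cv2.imwrite('pics/ab.png',cv2.resize(np.vstack([a['frame'],b['frame']])[:,:,::-1],None,fx=.75,fy=.75))
E
```

```text
pics
{'time': np.float64(0.0), 'joint_positions': array([-1.296,  0.125,  1.652,  0.   ,  1.367, -0.083]), 'joint_vel': array([ 0.001, -0.   , -0.   , -0.001,  0.001,  0.001]), 'effort': array([-3.0000e-03, -4.2361e+01, -3.6545e+01, -0.0000e+00,  7.0000e-03,
        0.0000e+00]), 'tcp_pos': array([ 0.227, -0.608,  0.23 ]), 'orientation': array([-3.089, -0.559,  0.   ]), 'wrist_force': array([-0.237,  0.957, -0.04 ]), 'wrist_torque': array([ 0.04 , -0.003,  0.011]), 'gripper_force': np.float64(0.0), 'gripper_width': np.float64(0.085)}
{'frame': (400, 640, 3), 'range_z': (400, 640), 'fx': 457.2478712695545, 'fy': 457.2478712695545, 'cx': 311.6541088392092, 'cy': 202.6987450892749, 'view': array([[ 0.01602323, -0.99985809, -0.00520203,  0.03952044],
       [ 0.99279005,  0.01529142,  0.11888692, -0.52913863],
       [-0.1187905 , -0.00706948,  0.99289417, -1.39680229],
       [ 0.        ,  0.        ,  0.        ,  1.        ]])}
0.99593359375 0.9961796875
```

View pics/ab.png

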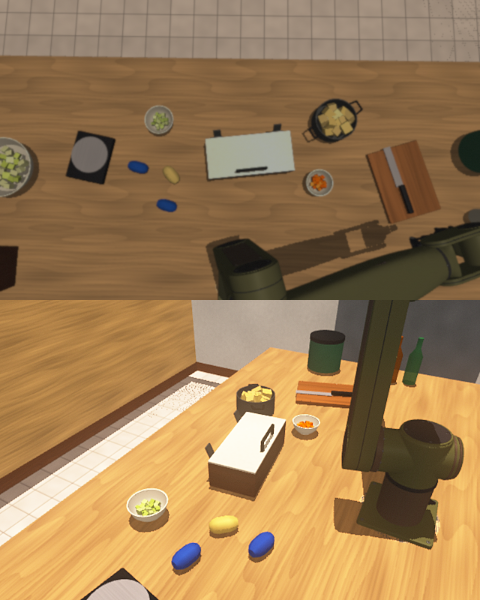

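The top view shows the lid at about (333,207) in full-resolution pixels and the potato at (228,232), to the left (+y) of the box. Two blue look-alikes sit near the potato. The carrot bowl (425,243) and the pot are on the right, and the celery bowl is at back left.

```bash
cat > m.py <<'E'
from h import *
a=dict(np.load('pics/a.npz'));W=cloud(a)
f=a['frame'];hsv=cv2.cvtColor(f,cv2.COLOR_RGB2HSV)
def rect(m,n):
    p=W[m][:,:2].astype(np.float32); r=cv2.minAreaRect(p)
    print(n,m.sum(),'c',np.round(r[0],4),'size',np.round(r[1],4),'ang',round(r[2],2),'z',np.round(np.nanpercentile(W[m][:,2],[2,50,98]),4)); print(np.round(cv2.boxPoints(r),4).tolist())
ok=np.isfinite(W[...,2])
roi=np.zeros(ok.shape,bool);roi[150:260,265:400]=1
lid=ok&roi&(abs(W[...,2]-.103)<.012)&(hsv[...,1]<60)&(hsv[...,2]>140); rect(lid,'lid')
c=W[lid][:,:2].mean(0)
h=ok&roi&(W[...,2]>.125); rect(h,'handle')
roi2=np.zeros(ok.shape,bool);roi2[205:255,208:250]=1
p=ok&roi2&(W[...,2]>.012)&(hsv[...,0]<40); rect(p,'potato')
b=ok&(hsv[...,0]>100)&(hsv[...,0]<130)&(hsv[...,1]>150)&(W[...,2]>.012); 
n,l,st,ce=cv2.connectedComponentsWithStats(b.astype(np.uint8))
for i in range(1,n):
    if st[i,4]>80: rect(l==i,'blue')
for nm,(y0,y1,x0,x1) in dict(celery=(135,185,190,235),carrot=(220,265,403,450),pot=(125,195,400,490)).items():
    q=np.zeros(ok.shape,bool);q[y0:y1,x0:x1]=1; rect(q&ok&(W[...,2]>.02),nm)
E
python3 m.py
```

```text
lid 5794 c [ 0.5136 -0.0149] size [0.1588 0.3389] ang 6.55 z [0.0987 0.1044 0.11  ]
[[0.4153999984264374, 0.1444000005722046], [0.45399999618530273, -0.1923000067472458], [0.6118000149726868, -0.17419999837875366], [0.573199987411499, 0.16249999403953552]]
handle 209 c [ 0.5316 -0.0111] size [0.1741 0.2657] ang 5.9 z [0.1256 0.1434 0.1497]
[[0.43140000104904175, 0.11219999939203262], [0.4587000012397766, -0.15219999849796295], [0.6319000124931335, -0.13429999351501465], [0.6046000123023987, 0.12999999523162842]]
potato 363 c [0.4216 0.2984] size [0.109  0.0465] ang 41.83 z [0.0203 0.0413 0.052 ]
[[0.36550000309944153, 0.2793999910354614], [0.39649999141693115, 0.24480000138282776], [0.47769999504089355, 0.3174999952316284], [0.44670000672340393, 0.3521000146865845]]
blue 270 c [0.4599 0.4434] size [0.0748 0.0381] ang 75.11 z [0.031  0.0444 0.0516]
[[0.4318999946117401, 0.4120999872684479], [0.46869999170303345, 0.40230000019073486], [0.4878999888896942, 0.4745999872684479], [0.4510999917984009, 0.4844000041484833]]
blue 279 c [0.3057 0.3185] size [0.0772 0.038 ] ang 76.14 z [0.0341 0
[... 265 characters left out ...]
.059 ]
[[0.5809000134468079, 0.334199994802475], [0.6866000294685364, 0.28450000286102295], [0.7365999817848206, 0.39079999923706055], [0.6309000253677368, 0.4404999911785126]]
carrot 906 c [ 0.4082 -0.3013] size [0.1033 0.1081] ang 0.87 z [0.0209 0.035  0.0538]
[[0.35569998621940613, -0.24799999594688416], [0.3573000133037567, -0.3560999929904938], [0.46059998869895935, -0.3544999957084656], [0.45899999141693115, -0.24650000035762787]]
pot 2543 c [ 0.665  -0.3632] size [0.1689 0.2168] ang 65.66 z [0.0278 0.0782 0.0937]
[[0.5314000248908997, -0.3955000042915344], [0.7289999723434448, -0.4848000109195709], [0.7986000180244446, -0.33090001344680786], [0.6010000109672546, -0.24160000681877136]]
```

```bash
cat >> h.py <<'E'
YAW=np.radians(6.55); C=np.array([.5136,-.0149]); XB=np.array([np.cos(YAW),np.sin(YAW)]); YB=np.array([-XB[1],XB[0]])
def box(x,y,z): return np.r_[C+x*XB+y*YB,z]
def b2w(yaw,tilt=0): # tool: y along -/+ direction yaw; z down, tilted about its own y... 
    pass
def plan(p0,R0,wps,mm=40,deg=8.0):
    "wps: list of (pos,Rot,nsteps or None); prints rows in tool units, rounded, chained on rounded result"
    p=np.array(p0,float);r=R0
    for P,Q,n in wps:
        ang=(r.inv()*Q).magnitude();d=np.linalg.norm(P-p)
        n=n or int(max(1,np.ceil(d*1000/mm),np.ceil(np.degrees(ang)/deg)))
        S=[];T=[]
        p1=p.copy();r1=r;rv=(r1.inv()*Q).as_rotvec()
        for k in range(n):
            f=(k+1)/n; pt=p1+(P-p1)*f; qt=r1*R.from_rotvec(rv*f)
            s=np.round(r.inv().apply(pt-p)/.05,3); t=np.round((r.inv()*qt).as_rotvec()/1.5,4)
            p=p+r.apply(s*.05); r=r*R.from_rotvec(t*1.5); S.append(s.tolist());T.append(t.tolist())
        print('->',np.round(P,3),n);print(S);print(T)
def now():
    s=sensors.state(); return np.array(s['tcp_pos']),R.from_rotvec(s['orientation']),s
def tool(ydir,zdir):
    z=np.array(zdir)/np.linalg.norm(zdir); y=np.array(ydir,float); y-=z*(y@z); y/=np.linalg.norm(y)
    return R.from_matrix(np.stack([np.cross(y,z),y,z],1))
E
python3 - <<'E'
from h import *
p,r,s=now(); print(r.as_matrix().round(3))
a=dict(np.load('pics/a.npz'));W=cloud(a);f=a['frame']
dark=(f.max(-1)<60); m=np.zeros_like(dark);m[215:240,295:375]=1;m&=dark
v,u=np.nonzero(m); print(m.sum(),u.min(),u.max(),v.mean())
# ray onto z=.138..0.144
V=np.linalg.inv(a['view'])
for uu,vv in [(u.min(),v[u==u.min()].mean()),(u.max(),v[u==u.max()].mean()),(u.mean(),v.mean())]:
    d=V[:3,:3]@np.array([(uu-a['cx'])/a['fx'],-(vv-a['cy'])/a['fy'],-1]);o=V[:3,3];w=o+d*(.142-o[2])/d[2];print(uu,vv,w.round(4),'box',((w[:2]-C)@XB).round(4),((w[:2]-C)@YB).round(4))
y=np.r_[-XB,0]
for sg in (1,-1):
    Q=tool(sg*np.r_[XB,0],[0,0,-1]); print(sg,(r.inv()*Q).as_rotvec())
E
```

```text
[[ 0.937  0.35  -0.001]
 [ 0.35  -0.937  0.002]
 [ 0.    -0.002 -1.   ]]
138 315 366 226.81159420289856
315 231.0 [0.4339 0.0362 0.142 ] box -0.0734 0.0598
366 231.0 [ 0.4362 -0.1096  0.142 ] box -0.0877 -0.0852
336.0144927536232 226.81159420289856 [ 0.4468 -0.0238  0.142 ] box -0.0674 -0.0012
1 [-0.00148022 -0.00134685 -1.32730911]
-1 [-1.43961673e-03  1.58217375e-03  1.81428256e+00]
```

```bash
python3 - <<'E'
from h import *
p,r,s=now(); Q=tool(np.r_[XB,0],[0,0,-1])
plan(p,r,[(box(-.062,0,.215),Q,16)])
E
```

```text
-> [ 0.452 -0.022  0.215] 16
[[0.52, -0.588, 0.02], [0.566, -0.543, 0.02], [0.61, -0.495, 0.02], [0.648, -0.442, 0.02], [0.683, -0.387, 0.02], [0.713, -0.329, 0.019], [0.737, -0.268, 0.02], [0.757, -0.207, 0.019], [0.772, -0.143, 0.02], [0.781, -0.079, 0.019], [0.784, -0.014, 0.019], [0.783, 0.051, 0.019], [0.777, 0.116, 0.019], [0.764, 0.18, 0.02], [0.746, 0.242, 0.019], [0.724, 0.304, 0.019]]
[[-0.0001, -0.0001, -0.0553], [-0.0, -0.0, -0.0553], [-0.0001, -0.0001, -0.0553], [-0.0001, -0.0, -0.0553], [-0.0, -0.0001, -0.0553], [-0.0001, -0.0, -0.0553], [-0.0, -0.0001, -0.0553], [-0.0001, -0.0, -0.0553], [-0.0001, -0.0001, -0.0553], [-0.0, -0.0001, -0.0553], [-0.0001, -0.0, -0.0554], [-0.0, -0.0001, -0.0553], [-0.0001, -0.0, -0.0553], [-0.0001, -0.0001, -0.0553], [-0.0, -0.0, -0.0553], [-0.0001, -0.0001, -0.0553]]
```

Emit:
arm_command(slide=[[0.52, -0.588, 0.02], [0.566, -0.543, 0.02], [0.61, -0.495, 0.02], [0.648, -0.442, 0.02], [0.683, -0.387, 0.02], [0.713, -0.329, 0.02], [0.737, -0.268, 0.02], [0.757, -0.207, 0.02]], rot=[[0, 0, -0.0553], [0, 0, -0.0553], [0, 0, -0.0553], [0, 0, -0.0553], [0, 0, -0.0553], [0, 0, -0.0553], [0, 0, -0.0553], [0, 0, -0.0553]], fingers=0.6)

```text
time: 0.9
tcp_pos: [0.34, -0.314, 0.2228]
orientation: [-2.738, -1.539, 0.0]
wrist_force: [0.2, -0.7, 0.1]
gripper_width: 0.0514
gripper_force: 0.0
```

Emit:
arm_command(slide=[[0.772, -0.143, 0.02], [0.781, -0.079, 0.02], [0.784, -0.014, 0.02], [0.783, 0.051, 0.02], [0.777, 0.116, 0.02], [0.764, 0.18, 0.02], [0.746, 0.242, 0.02], [0.724, 0.304, 0.02]], rot=[[0, 0, -0.0553], [0, 0, -0.0553], [0, 0, -0.0553], [0, 0, -0.0553], [0, 0, -0.0553], [0, 0, -0.0553], [0, 0, -0.0553], [0, 0, -0.0553]])

```text
time: 1.7
tcp_pos: [0.4522, -0.0208, 0.215]
orientation: [-2.087, -2.348, 0.0]
wrist_force: [0.1, -1.0, 0.0]
gripper_width: 0.0511
gripper_force: 0.0
```

```bash
python3 - <<'E'
from h import *
p,r,s=now(); print(s['time'],p,s['gripper_width'],s['joint_positions']); c=camera('wrist')
np.savez('pics/w.npz',**c); save(c,'w1.png')
print({k:v for k,v in c.items() if k in('fx','fy','cx','cy','mount')})
M=np.eye(4);M[:3,:3]=r.as_matrix();M[:3,3]=p
W=cloud(c,M@c['mount']); f=c['frame']
B=np.stack([(W[...,:2]-C)@XB,(W[...,:2]-C)@YB,W[...,2]],-1)
h=(B[...,2]>.132)&(B[...,2]<.165)&(abs(B[...,0])<.09)&(abs(B[...,1])<.09)
print(h.sum(),np.nanmedian(B[h],0),np.percentile(B[h],[1,99],axis=0))
l=(abs(B[...,2]-.103)<.012)&(f.min(-1)>140); print(l.sum(),np.percentile(B[l],[1,50,99],axis=0))
E
```

```text
1.7 [ 0.452215   -0.02083178  0.21498724] 0.05109388221608883 [-1.64670202e-01 -3.22377457e-01  2.09055567e+00 -7.30139481e-05
  1.37355198e+00 -2.82326791e-01]
{'fx': 285.2572112112545, 'fy': 285.2572112112545, 'cx': 315.3249858201482, 'cy': 198.6248897225876, 'mount': array([[-6.86564010e-06,  9.47464179e-01,  3.19861891e-01,
         8.18427729e-02],
       [ 9.99999362e-01, -3.54876559e-04,  1.07264564e-03,
        -3.97817937e-04],
       [ 1.12980481e-03,  3.19861695e-01, -9.47463572e-01,
        -1.42362522e-01],
       [ 0.00000000e+00,  0.00000000e+00,  0.00000000e+00,
         1.00000000e+00]])}
2028 [-0.06273566  0.00921037  0.14326597] [[-0.0688422  -0.05654476  0.13845287]
 [-0.05718756  0.05939724  0.1451856 ]]
44707 [[-0.07851931 -0.16035544  0.10151187]
 [ 0.00867889  0.05196712  0.10314594]
 [ 0.0767592   0.1558616   0.10477258]]
```

View pics/w1.png

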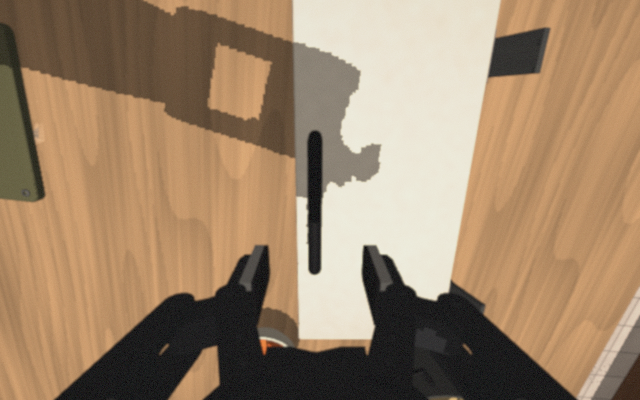

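The wrist view shows the black bar at column 315, rows 130–272, between the open fingers and lined up with them. The lid lies under it.

Emit:
arm_command(slide=[[0, 0, 0.475], [0, 0, 0.475], [0, 0, 0.475], [0, 0, 0.475], [0, 0, 0]], rot=[[0, 0, 0], [0, 0, 0], [0, 0, 0], [0, 0, 0], [0, 0, 0]])

```text
time: 2.25
tcp_pos: [0.4491, -0.022, 0.1162]
orientation: [-2.086, -2.339, 0.007]
wrist_force: [-1.0, -1.0, 0.1]
gripper_width: 0.0509
gripper_force: 0.0
```

Emit:
arm_command(slide=[[0, 0, 0], [0, 0, 0], [0, 0, 0], [0, 0, 0], [0, 0, 0], [0, 0, 0]], rot=[[0, 0, 0], [0, 0, 0], [0, 0, 0], [0, 0, 0], [0, 0, 0], [0, 0, 0]], fingers=0, grip_force=30)

```text
time: 2.85
tcp_pos: [0.4517, -0.0229, 0.122]
orientation: [-2.09, -2.344, 0.003]
wrist_force: [-7.2, -1.0, 5.5]
gripper_width: 0.0109
gripper_force: 29.6
```

```bash
cat > arc.py <<'E'
from h import *
import sys
# grasp point follows arc about hinge; tilt of tool tau: body leans toward +x as lid opens
p,r,s=now(); print(p,s['gripper_width'],s['joint_positions'])
TH=[float(x) for x in sys.argv[1].split(',')]; 
tilt=lambda th: np.radians(22)*np.clip((th-.6)/1.35,0,1)
H0=box(.08,0,.095)
ths=np.arange(TH[0]+TH[2],TH[1]+1e-6,TH[2]); wps=[]
for th in ths:
    a=th+np.arctan2(43,142); rr=np.hypot(.142,.043)
    g=H0+np.r_[-XB*rr*np.cos(a),rr*np.sin(a)]
    t=tilt(th); zd=np.r_[-XB*np.sin(t),-np.cos(t)]
    Q=tool(np.r_[XB,0],zd); wps.append((g+.019*zd,Q,1))
from io import StringIO; import contextlib
b=StringIO()
with contextlib.redirect_stdout(b): plan(p,r,wps)
L=b.getvalue().splitlines()
for i in range(0,len(L),3*8):
    print('\n'.join(L[i:i+24:3][-1:])); print('['+', '.join(x[1:-1] for x in L[i+1:i+24:3])+']'); print('['+', '.join(x[1:-1] for x in L[i+2:i+24:3])+']')
E
python3 arc.py 0,1.95,0.075
```

```text
[ 0.45165604 -0.02289701  0.12204775] 0.010916787745207497 [-1.68676692e-01 -2.33236014e-01  2.18225712e+00 -1.36204219e-03
  1.19423481e+00 -2.82550892e-01]
-> [ 0.501 -0.016  0.192] 1
[[0.017, 0.081, -0.15], [0.0, 0.088, -0.204], [0.0, 0.103, -0.197], [0.0, 0.118, -0.189], [0.0, 0.131, -0.18], [0.0, 0.145, -0.169], [0.0, 0.156, -0.158], [0.0, 0.168, -0.146]]
[[-0.0013, 0.0005, 0.0], [-0.0, 0.0, 0.0], [-0.0, 0.0, 0.0], [-0.0, 0.0, 0.0], [-0.0, 0.0, 0.0], [-0.0, 0.0, 0.0], [-0.0, 0.0, 0.0], [-0.0, 0.0, 0.0]]
-> [ 0.579 -0.007  0.224] 1
[[0.0, 0.171, -0.132], [0.0, 0.177, -0.123], [0.0, 0.184, -0.113], [0.0, 0.189, -0.103], [0.0, 0.195, -0.092], [0.0, 0.199, -0.08], [0.0, 0.203, -0.07], [0.0, 0.207, -0.058]]
[[0.0142, 0.0, 0.0], [0.0142, 0.0, 0.0], [0.0143, 0.0, 0.0], [0.0142, 0.0, 0.0], [0.0142, 0.0, 0.0], [0.0142, 0.0, 0.0], [0.0142, 0.0, 0.0], [0.0143, 0.0, 0.0]]
-> [0.66  0.002 0.206] 1
[[0.0, 0.21, -0.046], [0.0, 0.211, -0.035], [0.0, 0.214, -0.023], [0.0, 0.214, -0.011], [0.0, 0.214, 0.001], [0.0, 0.214, 0.013], [0.0, 0.213, 0.025], [0.0, 0.211, 0.036]]
[[0.0142, 0.0, 0.0], [0.0142, 0.0, 0.0], [0.0142, 0.0, 0.0], [0.0143, 0.0, 0.0], [0.0142, 0.0, 0.0], [0.0142, 0.0, 0.0], [0.0142, 0.0, 0.0], [0.0142, 0.0, 0.0]]
-> [0.678 0.004 0.193] 1
[[0.0, 0.209, 0.049], [0.0, 0.207, 0.06]]
[[0.0143, 0.0, 0.0], [0.0142, 0.0, 0.0]]
```

Emit:
arm_command(slide=[[0, 0.06, -0.19], [0, 0.088, -0.204], [0, 0.103, -0.197], [0, 0.118, -0.189], [0, 0.131, -0.18], [0, 0.145, -0.169], [0, 0.156, -0.158], [0, 0.168, -0.146]], rot=[[0, 0, 0], [0, 0, 0], [0, 0, 0], [0, 0, 0], [0, 0, 0], [0, 0, 0], [0, 0, 0], [0, 0, 0]])

```text
time: 3.65
tcp_pos: [0.4975, -0.0176, 0.1953]
orientation: [-2.087, -2.34, 0.012]
wrist_force: [-20.3, -1.5, 17.3]
gripper_width: 0.0111
gripper_force: 30.0
```

```bash
python3 - <<'E'
from h import *
p,r,s=now(); print(p,r.as_rotvec(),s['wrist_force'],s['wrist_torque'],s['gripper_width'])
b=camera('side');save(b,'s1.png')
E
```

```text
[ 0.49753092 -0.01763701  0.19532389] [-2.08690806 -2.34029953  0.01206638] [-20.27845925  -1.45036388  17.31585008] [-0.47038989  3.52602523  0.02193467] 0.011131336284993288
```

View pics/s1.png

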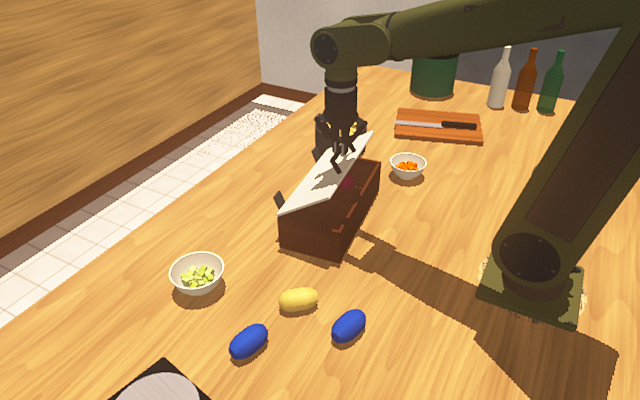

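The lid is about 0.6 rad open and held by the handle. The force points outward, so I'll widen the radius slightly.

Emit:
arm_command(slide=[[0, 0.12, -0.19], [0, 0.15, -0.15], [0, 0.184, -0.12], [0, 0.189, -0.103], [0, 0.195, -0.092], [0, 0.199, -0.08]], rot=[[0.0142, 0, 0], [0.0142, 0, 0], [0.0142, 0, 0], [0.0142, 0, 0], [0.0142, 0, 0], [0.0142, 0, 0]])

```text
time: 4.3
tcp_pos: [0.5537, -0.0112, 0.2277]
orientation: [-2.032, -2.278, 0.148]
wrist_force: [-2.4, -1.5, 0.7]
gripper_width: 0.0105
gripper_force: 29.7
```

Emit:
arm_command(slide=[[0, 0.203, -0.07], [0, 0.207, -0.058], [0, 0.21, -0.046], [0, 0.211, -0.035], [0, 0.214, -0.023], [0, 0.214, -0.011]], rot=[[0.0142, 0, 0], [0.0142, 0, 0], [0.0142, 0, 0], [0.0142, 0, 0], [0.0142, 0, 0], [0.0142, 0, 0]])

```text
time: 4.9
tcp_pos: [0.6184, -0.0037, 0.2296]
orientation: [-1.971, -2.21, 0.282]
wrist_force: [-0.7, -1.1, 4.4]
gripper_width: 0.0105
gripper_force: 31.3
```

Emit:
arm_command(slide=[[0, 0.214, 0.001], [0, 0.214, 0.013], [0, 0.213, 0.025], [0, 0.211, 0.036], [0, 0.14, 0.033], [0, 0.1, 0.025], [0, 0, 0]], rot=[[0.0142, 0, 0], [0.0142, 0, 0], [0.0142, 0, 0], [0.0142, 0, 0], [0.0142, 0, 0], [0.0142, 0, 0], [0, 0, 0]])

```text
time: 5.6
tcp_pos: [0.6694, 0.0021, 0.2064]
orientation: [-1.906, -2.137, 0.408]
wrist_force: [2.5, -1.0, 5.8]
gripper_width: 0.0107
gripper_force: 32.7
```

```bash
python3 - <<'E'
from h import *
p,r,s=now(); print(p,r.as_matrix().round(3),s['wrist_force'],s['gripper_width'])
zd=r.as_matrix()[:,2]; g=p-.019*zd; H=box(.08,0,.095); d=g-H; x=d[:2]@XB
print('grasp rel hinge',x,d[2],'r',np.hypot(x,d[2]),'theta',np.pi-np.arctan2(d[2],x)-np.arctan2(43,142))
E
```

```text
[0.66943428 0.00209969 0.20643525] [[-0.114  0.924 -0.365]
 [ 0.993  0.106 -0.043]
 [-0.001 -0.368 -0.93 ]] [ 2.50208319 -1.01486097  5.84769527] 0.010654484966721363
grasp rel hinge 0.08374724601182283 0.12910233154531206 r 0.15388636464937513 theta 1.8522101893836793
```

Emit:
arm_command(slide=[[0, 0.1, 0.02], [0, 0.1, 0.025], [0, 0.08, 0.025], [0, 0, 0]], rot=[[0, 0, 0], [0, 0, 0], [0, 0, 0], [0, 0, 0]])

```text
time: 6.0
tcp_pos: [0.6794, 0.0032, 0.1985]
orientation: [-1.904, -2.135, 0.412]
wrist_force: [0.5, -0.8, 8.4]
gripper_width: 0.0105
gripper_force: 33.2
```

```bash
cat > th.py <<'E'
from h import *
p,r,s=now(); print(s['wrist_force'],s['gripper_width'])
zd=r.as_matrix()[:,2]; g=p-.019*zd; H=box(.08,0,.095); d=g-H; x=d[:2]@XB
print('grasp rel hinge',x,d[2],'r',np.hypot(x,d[2]),'theta',np.pi-np.arctan2(d[2],x)-np.arctan2(43,142))
# lid plane angle from side camera: white points in box slab
c=camera('side');np.savez('pics/b2.npz',**c);W=cloud(c);f=c['frame'].astype(int)
B=np.stack([(W[...,:2]-C)@XB-.08,(W[...,:2]-C)@YB,W[...,2]-.095],-1)
m=(f.min(-1)>110)&(np.ptp(f,-1)<60)&(abs(B[...,1])<.165)&(B[...,0]>-.03)&(B[...,0]<.13)&(B[...,2]>.02)&(B[...,2]<.17)
q=B[m][:,[0,2]]; print(m.sum()); 
if m.sum()>50:
    u,_,v=np.linalg.svd(q-q.mean(0),full_matrices=False); print('lid angle from cam',np.pi-np.arctan2(*(v[0]*np.sign(v[0][1]))[::-1]),q.mean(0))
E
python3 th.py
```

```text
[ 0.45561165 -0.75390882  8.42330253] 0.010547793355774307
grasp rel hinge 0.09384146747075768 0.12119214007306792 r 0.15327672958592048 theta 1.9356421643006914
3921
lid angle from cam 1.9588189642500153 [0.03501348 0.08822399]
```

Emit:
arm_command(slide=[[0, 0.06, 0.04], [0, 0, 0], [0, 0, 0]], rot=[[0, 0, 0], [0, 0, 0], [0, 0, 0]])

```text
time: 6.35
tcp_pos: [0.6795, 0.0033, 0.1985]
orientation: [-1.902, -2.131, 0.417]
wrist_force: [-8.5, -1.5, 17.3]
gripper_width: 0.0103
gripper_force: 33.8
```

```bash
python3 th.py
```

```text
[-8.46813188 -1.45461358 17.34825611] 0.010270255510567752
grasp rel hinge 0.09400783606222159 0.12114970403932535 r 0.15334511413774374 theta 1.9366694186190423
3922
lid angle from cam 1.9589565996658864 [0.03503279 0.08824232]
```

Emit:
arm_command(slide=[[0, 0, 0], [0, 0, 0], [0, 0, 0]], rot=[[0, 0, 0], [0, 0, 0], [0, 0, 0]], fingers=0.3)

```text
time: 6.7
tcp_pos: [0.6798, 0.0038, 0.1914]
orientation: [-1.901, -2.132, 0.414]
wrist_force: [-0.6, 0.1, 0.2]
gripper_width: 0.0256
gripper_force: 0.0
```

Emit:
arm_command(slide=[[0, 0, -0.2], [0, 0, -0.3], [0, 0, -0.4], [0, 0, -0.4], [0, 0, -0.4], [0, 0, -0.4], [0, 0, 0]], rot=[[0, 0, 0], [0, 0, 0], [0, 0, 0], [0, 0, 0], [0, 0, 0], [0, 0, 0], [0, 0, 0]])

```text
time: 7.4
tcp_pos: [0.7211, 0.0082, 0.2945]
orientation: [-1.907, -2.138, 0.408]
wrist_force: [-0.3, 0.3, 0.4]
gripper_width: 0.0255
gripper_force: 0.0
```

```bash
python3 th.py; python3 - <<'E'
from h import *
a=camera('top');np.savez('pics/a2.npz',**a)
cv2.imwrite('pics/t2.png',cv2.resize(a['frame'][130:280,180:460,::-1],None,fx=2.5,fy=2.5,interpolation=cv2.INTER_CUBIC))
E
```

```text
[-0.34097306  0.25481883  0.42337171] 0.025467640383627824
grasp rel hinge 0.13578873148922269 0.21721468706218047 r 0.2561655712131769 theta 1.8354543700146322
3913
lid angle from cam 1.9526130879488122 [0.03472951 0.08797734]
```

View pics/t2.png

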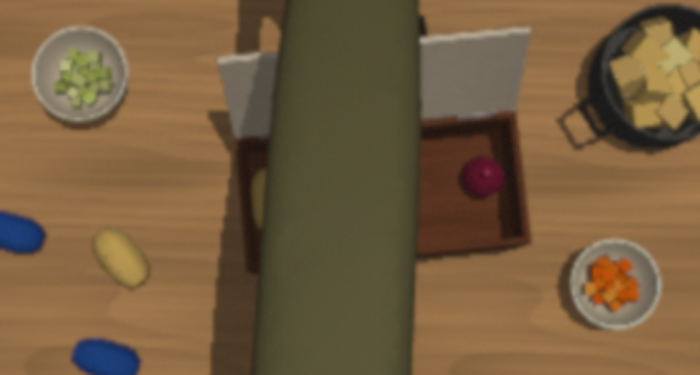

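The lid is open on its stop. The onion is in the right compartment, at (482,176) in the crop. A yellow potato edge at (258,195) shows that the stored potato is on the left. The potato to move is at (120,258) in the crop.

```bash
python3 - <<'E'
from h import *
a=dict(np.load('pics/a2.npz'));W=cloud(a);f=a['frame'].astype(int)
roi=np.zeros(f.shape[:2],bool);roi[210:255,208:248]=1
m=roi&(W[...,2]>.018)&(f[...,0]-f[...,2]>70)
n,l,st,_=cv2.connectedComponentsWithStats(m.astype(np.uint8));m=l==1+np.argmax(st[1:,4])
q=W[m]; r=cv2.minAreaRect(q[:,:2].astype(np.float32)); print(m.sum(),r,np.percentile(q[:,2],[5,50,95]))
t=q[:,:2]-q[:,:2].mean(0); w,v=np.linalg.eigh(t.T@t/len(t)); ax=v[:,1]*np.sign(v[0,1]); print('mean',q.mean(0),'axis yaw',np.degrees(np.arctan2(ax[1],ax[0])),4*np.sqrt(w))
m2=roi&(f[...,0]-f[...,2]>110);vv,uu=np.nonzero(m2);print(m2.sum(),uu.mean(),vv.mean())
p,rr,s=now()
P=np.array([.42,.30,.30]);Q=tool(np.r_[XB,0],[0,0,-1])
axw=ax
for k in (1,-1):
    y=k*np.array([-axw[1],axw[0],0]); print(k,(Q.inv()*tool(y,[0,0,-1])).as_rotvec(), s['joint_positions'])
E
```

```text
306 ((0.43349432945251465, 0.3061932325363159), (0.0811384916305542, 0.041166454553604126), 37.33866500854492) [0.03380152 0.04287862 0.04965709]
mean [0.43268025 0.30473869 0.04244055] axis yaw 37.95271377789528 [0.04345016 0.08480207]
0 nan nan
1 [ 0.          0.         -2.11887708] [-0.04105494  0.48339921  1.14494681 -0.06091912  1.89012962 -0.16338057]
-1 [0.         0.         1.02271558] [-0.04105494  0.48339921  1.14494681 -0.06091912  1.89012962 -0.16338057]<stdin>:8: RuntimeWarning: Mean of empty slice.
  ret = ret.dtype.type(ret / rcount)
```

```bash
python3 - <<'E'
from h import *
p,r,s=now(); y=np.radians(37.7)
Q=tool([np.sin(y),-np.cos(y),0],[0,0,-1])
half=r*R.from_rotvec((r.inv()*Q).as_rotvec()*.5)
plan(p,r,[(np.array([.60,.13,.30]),half,7),(np.array([.433,.305,.18]),Q,7)])
E
```

```text
-> [0.6  0.13 0.3 ] 7
[[0.385, -0.288, 0.086], [0.361, -0.317, 0.084], [0.337, -0.345, 0.081], [0.309, -0.37, 0.076], [0.281, -0.393, 0.071], [0.251, -0.414, 0.065], [0.219, -0.433, 0.057]]
[[-0.0165, 0.0093, 0.0483], [-0.0166, 0.0094, 0.0483], [-0.0165, 0.0093, 0.0483], [-0.0165, 0.0093, 0.0483], [-0.0166, 0.0094, 0.0483], [-0.0165, 0.0093, 0.0482], [-0.0165, 0.0094, 0.0483]]
-> [0.433 0.305 0.18 ] 7
[[0.292, -0.56, 0.443], [0.244, -0.591, 0.432], [0.195, -0.617, 0.421], [0.143, -0.639, 0.407], [0.091, -0.658, 0.393], [0.037, -0.672, 0.377], [-0.018, -0.682, 0.361]]
[[-0.0165, 0.0093, 0.0483], [-0.0166, 0.0094, 0.0483], [-0.0165, 0.0093, 0.0483], [-0.0166, 0.0093, 0.0483], [-0.0165, 0.0094, 0.0483], [-0.0165, 0.0093, 0.0483], [-0.0166, 0.0093, 0.0483]]
```

Emit:
arm_command(slide=[[0.385, -0.288, 0.086], [0.361, -0.317, 0.084], [0.337, -0.345, 0.081], [0.309, -0.37, 0.076], [0.281, -0.393, 0.071], [0.251, -0.414, 0.065], [0.219, -0.433, 0.057]], rot=[[-0.0165, 0.0093, 0.0483], [-0.0166, 0.0094, 0.0483], [-0.0165, 0.0093, 0.0483], [-0.0165, 0.0093, 0.0483], [-0.0166, 0.0094, 0.0483], [-0.0165, 0.0093, 0.0482], [-0.0165, 0.0094, 0.0483]])

```text
time: 8.2
tcp_pos: [0.5979, 0.1304, 0.2978]
orientation: [-2.507, -1.648, 0.226]
wrist_force: [-0.5, -0.3, 0.9]
gripper_width: 0.0258
gripper_force: 0.0
```

Emit:
arm_command(slide=[[0.292, -0.56, 0.443], [0.244, -0.591, 0.432], [0.195, -0.617, 0.421], [0.143, -0.639, 0.407], [0.091, -0.658, 0.393], [0.037, -0.672, 0.377], [-0.018, -0.682, 0.361], [0, 0, 0]], rot=[[-0.0165, 0.0093, 0.0483], [-0.0166, 0.0094, 0.0483], [-0.0165, 0.0093, 0.0483], [-0.0166, 0.0093, 0.0483], [-0.0165, 0.0094, 0.0483], [-0.0165, 0.0093, 0.0483], [-0.0166, 0.0093, 0.0483], [0, 0, 0]], fingers=0.9)

```text
time: 9.0
tcp_pos: [0.4268, 0.3057, 0.175]
orientation: [2.971, 1.021, -0.015]
wrist_force: [-0.5, -0.1, 0.0]
gripper_width: 0.0771
gripper_force: 0.0
```

```bash
python3 - <<'E'
from h import *
p,r,s=now(); print(s['time'],p,r.as_matrix().round(3),s['gripper_width'],s['joint_positions']); c=camera('wrist');t=camera('top')
save(c,'w2.png')
M=np.eye(4);M[:3,:3]=r.as_matrix();M[:3,3]=p
def an(W,f,n):
    m=(W[...,2]>.012)&(W[...,2]<.055)&(f[...,0]-f[...,2]>60)&(np.hypot(W[...,0]-.433,W[...,1]-.305)<.06)
    k,l,st,_=cv2.connectedComponentsWithStats(m.astype(np.uint8));m=l==1+np.argmax(st[1:,4]);q=W[m]
    r=cv2.minAreaRect(q[:,:2].astype(np.float32)); print(n,m.sum(),r,q.mean(0),np.percentile(q[:,2],[2,95]))
an(cloud(c,M@c['mount']),c['frame'].astype(int),'wrist')
W=cloud(t);f=t['frame'].astype(int);B=np.stack([(W[...,:2]-C)@XB,(W[...,:2]-C)@YB,W[...,2]],-1)
m=(abs(B[...,0])<.07)&(B[...,1]>.01)&(B[...,1]<.16)&(B[...,2]>.02)&(B[...,2]<.07)&(f[...,0]-f[...,2]>45)
print('stored',m.sum(),np.percentile(B[m],[2,50,98],axis=0))
E
```

```text
9.0 [0.42683327 0.30571795 0.1750461 ] [[ 0.789  0.615 -0.009]
 [ 0.615 -0.789 -0.003]
 [-0.009 -0.003 -1.   ]] 0.07714472648395615 [ 5.18406991e-01 -1.06328086e-01  1.97855909e+00  1.72418951e-03
  1.27887956e+00  1.42677273e+00]
wrist 3067 ((0.43210166692733765, 0.30707645416259766), (0.08279567956924438, 0.0461653508245945), 41.69296646118164) [0.43540027 0.30984806 0.04035498] [0.02918421 0.04655567]
stored 347 [[-0.03312002  0.11399579  0.0359815 ]
 [ 0.00384469  0.13531735  0.04974894]
 [ 0.04371971  0.15673022  0.05919524]]
```

View pics/w2.png

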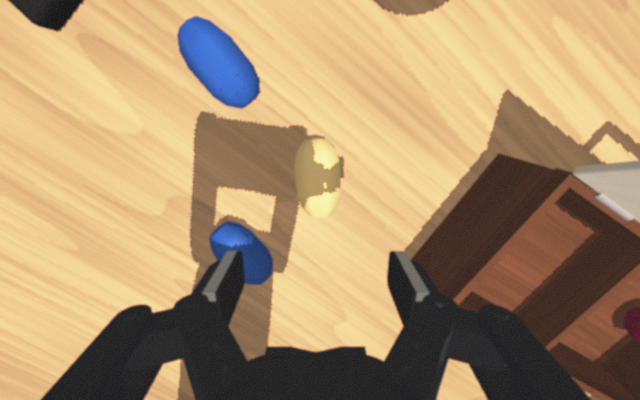

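The potato is centred between the fingers at (318,178), about 3° off in yaw. The nearest blue one, at (240,252), is clear of the finger path.

```bash
python3 - <<'E'
from h import *
p,r,s=now(); print(p,s['joint_vel']); y=np.radians(40)
Q=tool([np.sin(y),-np.cos(y),0],[0,0,-1])
plan(p,r,[(np.array([.432,.307,.10]),Q,3),(np.array([.432,.307,.008]),Q,4)])
E
```

```text
[0.43082133 0.30481325 0.17818393] [-0.03544236  0.0017687  -0.04268075 -0.00031478 -0.00254246  0.00022949]
-> [0.432 0.307 0.1  ] 3
[[0.017, -0.006, 0.521], [0.017, -0.006, 0.521], [0.016, -0.006, 0.522]]
[[-0.0003, 0.0009, -0.0084], [-0.0003, 0.0009, -0.0084], [-0.0003, 0.001, -0.0084]]
-> [0.432 0.307 0.008] 4
[[0.0, -0.0, 0.46], [0.0, -0.0, 0.46], [0.0, -0.0, 0.46], [0.0, -0.0, 0.46]]
[[0.0, -0.0, 0.0], [0.0, -0.0, 0.0], [0.0, -0.0, 0.0], [0.0, -0.0, 0.0]]
```

Emit:
arm_command(slide=[[0, -0.02, 0.5], [0, -0.02, 0.5], [0, 0, 0.5], [0, 0, 0.5], [0, 0, 0.5], [0, 0, 0.5], [0, 0, 0.44], [0, 0, 0]], rot=[[0, 0, -0.009], [0, 0, -0.009], [0, 0, -0.009], [0, 0, 0], [0, 0, 0], [0, 0, 0], [0, 0, 0], [0, 0, 0]])

```text
time: 9.9
tcp_pos: [0.4295, 0.3042, 0.0047]
orientation: [2.952, 1.072, -0.013]
wrist_force: [-0.9, -0.1, -0.5]
gripper_width: 0.0768
gripper_force: 0.0
```

Emit:
arm_command(slide=[[0, 0, 0], [0, 0, 0], [0, 0, 0], [0, 0, 0], [0, 0, 0], [0, 0, 0]], rot=[[0, 0, 0], [0, 0, 0], [0, 0, 0], [0, 0, 0], [0, 0, 0], [0, 0, 0]], fingers=0, grip_force=30)

```text
time: 10.5
tcp_pos: [0.4325, 0.3072, 0.0097]
orientation: [-2.951, -1.075, -0.004]
wrist_force: [1.3, -1.3, 6.1]
gripper_width: 0.0456
gripper_force: 31.7
```

Emit:
arm_command(slide=[[0, 0, -0.1], [0, 0, -0.3], [0, 0, -0.5], [0, 0, -0.5], [0, 0, -0.5], [0, 0, -0.5], [0, 0, -0.5], [0, 0, -0.5]], rot=[[0, 0, 0], [0, 0, 0], [0, 0, 0], [0, 0, 0], [0, 0, 0], [0, 0, 0], [0, 0, 0], [0, 0, 0]])

```text
time: 11.3
tcp_pos: [0.4304, 0.3064, 0.1792]
orientation: [-2.951, -1.075, 0.003]
wrist_force: [0.3, -0.7, -0.8]
gripper_width: 0.0458
gripper_force: 31.0
```

```bash
python3 - <<'E'
from h import *
p,r,s=now(); print(p,s['wrist_force'],s['gripper_width'],s['gripper_force']); c=camera('wrist');save(c,'w3.png')
p,r,s=now()
Q=tool(np.r_[-YB,0],[0,0,-1])
plan(p,r,[(box(0,.055,.178),Q,8)])
E
```

```text
[0.43042268 0.30642774 0.17924659] [ 0.26315705 -0.70097715 -0.81635417] 0.04576603593754572 30.98760124765965
-> [0.507 0.04  0.178] 8
[[-0.288, 0.633, 0.014], [-0.242, 0.652, 0.015], [-0.193, 0.669, 0.015], [-0.144, 0.68, 0.015], [-0.094, 0.689, 0.016], [-0.043, 0.695, 0.015], [0.007, 0.695, 0.016], [0.058, 0.693, 0.016]]
[[-0.0002, -0.0005, 0.0487], [-0.0001, -0.0005, 0.0487], [-0.0002, -0.0006, 0.0487], [-0.0001, -0.0005, 0.0487], [-0.0002, -0.0005, 0.0487], [-0.0001, -0.0005, 0.0487], [-0.0002, -0.0006, 0.0487], [-0.0001, -0.0005, 0.0487]]
```

View pics/w3.png

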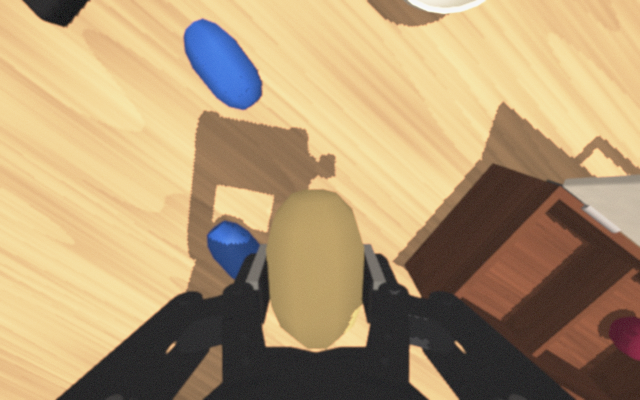

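The potato is held squarely between the pads at (315,270).

Emit:
arm_command(slide=[[-0.288, 0.633, 0], [-0.242, 0.652, 0], [-0.193, 0.669, 0], [-0.144, 0.68, 0], [-0.094, 0.689, 0], [-0.043, 0.695, 0], [0.007, 0.695, 0], [0.058, 0.693, 0]], rot=[[0, 0, 0.0487], [0, 0, 0.0487], [0, 0, 0.0487], [0, 0, 0.0487], [0, 0, 0.0487], [0, 0, 0.0487], [0, 0, 0.0487], [0, 0, 0.0487]])

```text
time: 12.15
tcp_pos: [0.5051, 0.0372, 0.1772]
orientation: [-3.136, -0.174, 0.004]
wrist_force: [0.8, -0.2, -1.4]
gripper_width: 0.046
gripper_force: 31.2
```

Emit:
arm_command(slide=[[0, 0, 0], [0, 0, 0], [0, 0, 0], [0, 0, 0]], rot=[[0, 0, 0], [0, 0, 0], [0, 0, 0], [0, 0, 0]])

```text
time: 12.55
tcp_pos: [0.5051, 0.0395, 0.1774]
orientation: [-3.136, -0.182, 0.003]
wrist_force: [0.3, 0.5, -1.4]
gripper_width: 0.0454
gripper_force: 31.3
```

```bash
python3 - <<'E'
from h import *
p,r,s=now(); print(p,(p[:2]-C)@XB,(p[:2]-C)@YB,s['wrist_force'],s['gripper_width']); c=camera('wrist')
M=np.eye(4);M[:3,:3]=r.as_matrix();M[:3,3]=p
W=cloud(c,M@c['mount']);f=c['frame'].astype(int);B=np.stack([(W[...,:2]-C)@XB,(W[...,:2]-C)@YB,W[...,2]],-1)
save(c,'w4.png')
m=(abs(B[...,0])<.07)&(B[...,1]>.09)&(B[...,1]<.16)&(B[...,2]>.02)&(B[...,2]<.07)&(f[...,0]-f[...,2]>45)
print(m.sum(),np.percentile(B[m],[2,50,98],axis=0))
d=(abs(B[...,1])<.03)&(abs(B[...,0])<.06)&(abs(B[...,2]-.06)<.008); print('div',d.sum(),np.percentile(B[d],[2,50,98],axis=0) if d.any() else 0)
plan(p,r,[(box(0,.053,.08),tool(np.r_[-YB,0],[0,0,-1]),4)])
E
```

```text
[0.50506678 0.03946341 0.17736675] -0.0022762760065082586 0.05498194695062287 [ 0.25811377  0.49638496 -1.43621597] 0.04544380063274229
3312 [[-0.03051719  0.11155189  0.02726043]
 [ 0.01050056  0.13039043  0.04833225]
 [ 0.04563185  0.15522849  0.05493129]]
div 1180 [[-0.05504443 -0.00443769  0.05327969]
 [ 0.00721703  0.00010693  0.05970437]
 [ 0.05768464  0.00356117  0.06115014]]
-> [0.508 0.038 0.08 ] 4
[[0.012, 0.01, 0.487], [0.013, 0.01, 0.487], [0.011, 0.01, 0.486], [0.012, 0.01, 0.487]]
[[-0.0001, 0.0004, 0.0002], [-0.0, 0.0003, 0.0003], [-0.0001, 0.0004, 0.0002], [-0.0001, 0.0003, 0.0003]]
```

View pics/w4.png

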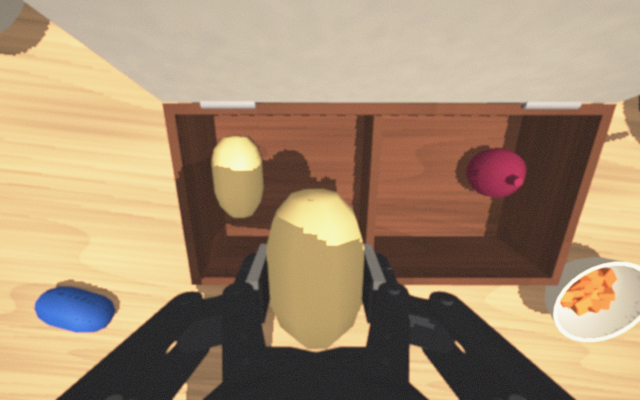

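The stored potato is at (238,178) by the left end wall. The held potato is aligned over the free floor between it and the divider (column 370).

Emit:
arm_command(slide=[[0.02, 0.02, 0.4], [0.02, 0.02, 0.4], [0, 0, 0.4], [0, 0, 0.4], [0, 0, 0.4], [0, 0, 0.4], [0, 0, 0.3], [0, 0, 0.2]], rot=[[0, 0, 0], [0, 0, 0], [0, 0, 0], [0, 0, 0], [0, 0, 0], [0, 0, 0], [0, 0, 0], [0, 0, 0]])

```text
time: 13.4
tcp_pos: [0.5067, 0.0372, 0.0312]
orientation: [-3.136, -0.18, 0.005]
wrist_force: [-0.2, -0.5, -1.7]
gripper_width: 0.0454
gripper_force: 31.3
```

Emit:
arm_command(slide=[[0, 0, 0.1], [0, 0, 0.1], [0, 0, 0.06], [0, 0, 0], [0, 0, 0], [0, 0, 0]], rot=[[0, 0, 0], [0, 0, 0], [0, 0, 0], [0, 0, 0], [0, 0, 0], [0, 0, 0]])

```text
time: 14.0
tcp_pos: [0.5079, 0.0366, 0.0201]
orientation: [3.136, 0.179, -0.001]
wrist_force: [-0.1, -0.0, -1.1]
gripper_width: 0.0455
gripper_force: 31.3
```

Not touching the floor yet, so I'll go down in 1 mm steps.

Emit:
arm_command(slide=[[0, 0, 0.03], [0, 0, 0.02], [0, 0, 0.02], [0, 0, 0], [0, 0, 0]], rot=[[0, 0, 0], [0, 0, 0], [0, 0, 0], [0, 0, 0], [0, 0, 0]])

```text
time: 14.5
tcp_pos: [0.5077, 0.0367, 0.0177]
orientation: [3.136, 0.179, -0.004]
wrist_force: [-4.8, -0.3, 10.3]
gripper_width: 0.0458
gripper_force: 32.5
```

Emit:
arm_command(slide=[[0, 0, 0], [0, 0, 0], [0, 0, 0], [0, 0, 0]], rot=[[0, 0, 0], [0, 0, 0], [0, 0, 0], [0, 0, 0]], fingers=0.68)

```text
time: 14.9
tcp_pos: [0.5073, 0.0367, 0.0159]
orientation: [-3.136, -0.179, 0.003]
wrist_force: [0.2, -0.1, -0.6]
gripper_width: 0.0584
gripper_force: 0.0
```

Emit:
arm_command(slide=[[0, 0, -0.2], [0, 0, -0.4], [0, 0, -0.6], [0, 0, -0.6], [0, 0, -0.6], [0, 0, -0.6], [0, 0, -0.6], [0, 0, 0]], rot=[[0, 0, 0], [0, 0, 0], [0, 0, 0], [0, 0, 0], [0, 0, 0], [0, 0, 0], [0, 0, 0], [0, 0, 0]])

```text
time: 15.7
tcp_pos: [0.5107, 0.0366, 0.2025]
orientation: [3.136, 0.179, 0.014]
wrist_force: [0.9, -0.5, 0.5]
gripper_width: 0.0587
gripper_force: 0.0
```

```bash
python3 th.py; python3 - <<'E'
from h import *
p,r,s=now(); print(p,s['gripper_width'],s['gripper_force']); c=camera('wrist')
M=np.eye(4);M[:3,:3]=r.as_matrix();M[:3,3]=p
W=cloud(c,M@c['mount']);f=c['frame'].astype(int);B=np.stack([(W[...,:2]-C)@XB,(W[...,:2]-C)@YB,W[...,2]],-1)
save(c,'w5.png')
m=(abs(B[...,0])<.07)&(B[...,1]>.01)&(B[...,1]<.1)&(B[...,2]>.02)&(B[...,2]<.08)&(f[...,0]-f[...,2]>45)
print(m.sum(),np.percentile(B[m],[2,50,98],axis=0))
E
```

```text
[ 0.94626703 -0.52044761  0.49693337] 0.058664156170307714
grasp rel hinge -0.07718232224409999 0.12645340111051218 r 0.14814713469861027 theta 0.7287535910420121
3559
lid angle from cam 1.9577015819322026 [0.0362874  0.09133937]
[0.50941395 0.03665626 0.19969606] 0.05825952474718636 0.0
2722 [[-0.03655878  0.02978758  0.03683587]
 [ 0.00519349  0.05141584  0.04921889]
 [ 0.03977     0.07250844  0.05496045]]
```

View pics/w5.png

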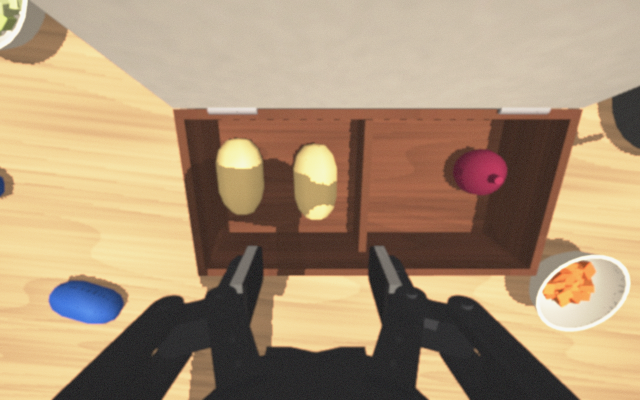

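The two potatoes lie side by side on the left compartment's floor, at (240,177) and (316,182). The onion is on the right, the lid is open at about 1.95 rad, and the gripper is clear.

```bash
python3 -c "
from h import *
print(workorder.close_job())"
```

```text
the job is handed in; nothing more can be done
None
```

I opened the lid onto its stop and laid the potato on the floor of the left compartment beside the stored one, then handed the job in at about 16 s; no verdict came back.

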